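# Lift the carrier plate with a flat lifter and slide it into the drying rack

### The arm

A 7-joint arm with a two-finger parallel gripper is mounted at the origin on a cart in front of the work surface, level with it; the furniture and walls round the work are solid. World frame = base frame: x ahead of the robot, y to its left, z up, the work surface at z = 0. Lengths are in mm, angles in rad, forces in N, time in s.
With the tool pointing down it reaches from about 350 to 900 mm from the base axis. Payload 8.1 kg.
Tool frame: the origin (TCP) lies on the centre line of the jaws, within the pads' length; the fingertips stand 11 mm ahead of it and the grasp point (between the pads) lies 8 mm behind it; x points along the fingers, y is the direction in which the jaws open and shut, and the axes are right-handed (so a half turn about x gives the same grasp; the last joint's range is limited). The gripper opens to 85 mm and grips with 20 to 120 N. Pads are 22 mm wide; open, the fingers measure 114 mm over their backs; the gripper's body (76 mm by 85 mm) begins 54 mm behind the grasp point. The pads swing forward as they close: fully open they stand 13 mm farther back than shut.
Start: joints at [1.032, 0.434, 0.025, 1.573, -0.012, 1.134, -0.075], TCP at [263.814, -566.607, 242.323] pointing down, gripper open.
Joint ranges: [-2.62, 2.62], [-0.44, 2.09], [-1.27, 1.32], [0.08, 2.57], [-1.32, 4.46], [0.12, 2], [-2.74, 2.74]. Speed limits (rad/s): [2.22, 2.22, 3.01, 3.01, 3.14, 3.14, 3.14].

### API

Orientations are given as a rotation vector (axis times angle).
In Python, from workcell import manip gives the robot as it stands. The module is installed in compiled form; this text tells all that it offers.
- The arm moves only by the tool carry_out, never from a script. Its argument "moves" is a list of rows, each an object with "claw": the opening, from 0 (shut) to 1 (fully open); "travel": the shift along the tool's x, y, z in mm, a list of three; "twist": the turn about the tool's x in degrees. In form: [{"claw": claw, "travel": [dx, dy, dz], "twist": twist}, ...]. A call has exactly 5 rows; each row is the pose to reach, as a shift and turn from the pose measured when the call began, along the tool's axes at that moment; what a row does not reach only later rows make up. A row lasts 1/8 s, in which the tool goes at most 62.5 mm and 10.7 degrees, less where a joint would pass 70% of its speed; a pose out of reach is approached as far as the arm can. A call with a gripper value outside its range is refused whole. The fingers move at their own pace and stop on an object; "squeeze" is the grip in N (left out, the last holds). Time passes only in rows, so rows that repeat a pose let the fingers close, or fill a call up. It gives the time, the measured TCP pose, the force and the opening at its end, in the units of the state.
- manip.get_obs(): the state, without advancing time (a new reading comes with each control period).
- manip.grab_frame(name): name is "side" or "top"; returns (picture, depth): 480x640x3 uint8, red, green, blue; 480x640 float32, mm along the optical axis (not along the pixel's ray), 0 where there is no reading.
- manip.calibration(name): a dict with "camera_matrix" (3x3 intrinsics, pixels), "rvec" (rotation vector, rad) and "tvec" (3), from world to camera coordinates, as OpenCV has them. Camera axes: x right, y down, z forward; pixel columns grow to the right and rows downward; lengths in mm; the calibration is good to about 2 mm. A picture is of the moment at which its call begins. calibration takes no time and is no camera call.
- manip.sign_off(): hands the job in, once; it reports no verdict.
The state is a dict: "t": time; "joint_pos": joint angles; "joint_velocities": joint speeds; "joint_efforts": joint torques, N m; "tool_pos": TCP position; "tool_rot": TCP orientation; "contact_force": force on the tool from outside, world axes, zero at the start; "moment": the same for the moment, N m; "grip_width": finger opening in mm.
Only numpy, scipy, OpenCV 4.12 (cv2) and the standard library are available. Lean on these libraries where they do the work, as an engineer would, in place of code of your own. Each camera call takes 0.05 s, during which the arm holds its last target. There are 200 camera calls.

### The job

Take the flat lifter by its upright grip, work its blade under the dark plate that lies loose on the bench in front of the stop bar, and slide the plate off the bench into the free upper slot of the rack, fully home against the rack's back, handling the plate only with the lifter and never with the gripper. Then draw the lifter out and stand it back on the bench, blade flat. Leave the dropper bottle, the timer and the tape roll where they are.

Things in the scene. Friction and masses are not known exactly. Their poses are not given: they have to be found in the camera images.
- lifter: Loose lifter, 160 g: flat steel blade 68 mm wide (y) with an upright black grip, standing on its blade. Origin on the blade's underside below the grip, z up, x to the blade's front. Blade from x = -15 to 100 mm, 2.5 mm thick, tapering over its last 15 mm to a 1 mm edge. Grip 12 mm thick (y), 30 mm deep (x), z = 27 to 97 mm; narrower neck below it, 6 mm high crossbar behind.
- grip (a point): Point in the middle of the lifter's grip, 72 mm above the blade's underside; axes as the lifter's.
- blade_tip (a point): Middle of the blade's front edge, on its underside (lifter x = 100 mm).
- plate: Dark metal carrier plate, 90 mm deep (x), 100 mm wide (y), 6 mm thick, about 130 g, lying flat and loose on the bench, 8 to 25 mm short of the stop bar and a little askew. Its lower edges are bevelled all round, rising 3 mm over 5 mm. Origin at the centre of its underside, z up.
- stop_bar: Aluminium bar fixed to the bench, 150 mm long (y), 22 mm deep, 16 mm high. Origin on the bench at the centre of a plate lying square against the bar's near face; that face is at x = +45 mm and looks to -x, where the plate lies.
- rack: Grey plastic rack fixed to the bench, 136 mm wide, 86 mm high, open to -x. Origin on the bench below the centre of a plate that is fully home. Two slots one above the other; the lower holds a like plate that is part of the rack, top at z = 34 mm. Back wall at x = +45 mm. Side cheeks (z = 41 to 86 mm) flare the mouth from 108 mm between the walls to about 122 mm at x = -69 mm.
- slot (a point): Where the centre of the plate's underside must come: free upper slot, fully home, 62 mm above the bench; axes as the rack's. The plate's sides rest on two ledges (tops at this height, 6 mm thick, from x = -50 mm, fronts dipping); the blade passes in the 80 mm gap between the ledges, open down to the lower plate. Rails over the ledges are 12 mm above their tops, fronts rising.
- dropper: Bystander: small white dropper bottle, 26 mm across, 80 mm high. Origin at the centre of its underside.
- timer: Bystander: white bench timer, 40 x 68 x 59 mm. Origin at the centre of its underside.
- tape_roll: Bystander: tan roll of tape lying flat, 85 mm across, 24 mm high. Origin at the centre of its underside.
There are look-alikes about, which are no part of the job. What is shaped like the lifter but green is not meant.

How it is judged:
By the outcome, as a careful person would: the job done as asked, in the order asked, and still so for the second after the job is handed in, with the robot touching nothing.
It also fails if it takes over 67 s, if anything falls off the work surface, if the arm or the gripper's body presses on something with over 40 N, if the wrist force passes 120 N, or if a joint passes its speed limit or range.

## Working session

There is one attempt and no reset: what is moved stays moved. The work goes in short steps, Python scripts to look and compute and a tool call to move; the robot and the scene stay as the last step left them, time stands still between calls to the robot, and variables do not carry over. Pictures are saved under pics/ and viewed, on a budget of 10 in all, crops included, one or two more only if the job needs it, and the job is handed in when it is done.

Besides the shell and the picture viewer there is one more tool, called after ">>>" by a JSON object that holds its "op" and its "data", one argument or row to a line. carry_out: Moves the arm, as the interface text tells. Its arguments: {"type":"object","properties":{"moves":{"type":"array"},"squeeze":{"type":"number"}},"required":["moves"]}

```bash
mkdir -p pics; cat > h.py <<'E'
import numpy as np, cv2
from workcell import manip
def cal(n):
    c=manip.calibration(n); R=cv2.Rodrigues(np.array(c["rvec"],float))[0]
    return np.array(c["camera_matrix"],float),R,np.array(c["tvec"],float).ravel()
def cloud(n,depth):
    K,R,t=cal(n); v,u=np.mgrid[0:480,0:640]
    p=np.stack([(u-K[0,2])/K[0,0]*depth,(v-K[1,2])/K[1,1]*depth,depth],-1)
    w=(p-t)@R; w[depth<=0]=np.nan
    return w
def grab(n):
    rgb,d=manip.grab_frame(n); np.savez(f"{n}.npz",rgb=rgb,d=d)
    return rgb,cloud(n,d)
def load(n):
    z=np.load(f"{n}.npz"); return z["rgb"],cloud(n,z["d"])
def save(name,rgb,box=None,s=1):
    if box: u0,v0,u1,v1=box; rgb=rgb[v0:v1,u0:u1]
    im=cv2.resize(rgb,None,fx=s,fy=s,interpolation=cv2.INTER_CUBIC)
    cv2.imwrite(f"pics/{name}.png",im[...,::-1])
E
python3 - <<'E'
from h import *
o=manip.get_obs(); print(o)
for n in("top","side"):
    r,w=grab(n); save(n+"0",r); K,R,t=cal(n); print(n,-R.T@t,R[2],K[0,0])
E
```

```text
{'t': 0.0, 'joint_pos': array([ 1.03240421,  0.43519318,  0.02498484,  1.57404834, -0.01163558,
        1.13398665, -0.07507233]), 'joint_velocities': array([ 0.00067054, -0.00019011,  0.00140878, -0.00085866,  0.00132189,
       -0.00069567,  0.00166793]), 'joint_efforts': array([ 7.23302855e-04, -6.70475292e+01,  1.02494638e+00, -3.16214454e+01,
        1.55486644e-02,  1.24022621e-02,  8.03942999e-05]), 'tool_pos': array([ 263.59359181, -566.19021472,  241.56344371]), 'tool_rot': array([ 1.98045581,  0.43996943, -1.98132238]), 'contact_force': array([ 0.04700902,  0.3899851 , -0.21622772]), 'moment': array([-0.01659107, -0.03062615,  0.00407976]), 'grip_width': 85.49497248781115}
top [ 352.27155781  -78.77737283 1289.44660966] [ 0.07972207 -0.03249472 -0.99628735] 539.07648030395
side [ 413.26337046  765.74828145 1033.38683924] [ 0.03815647 -0.68017041 -0.73206031] 551.7176820266753
```

View pics/top0.png

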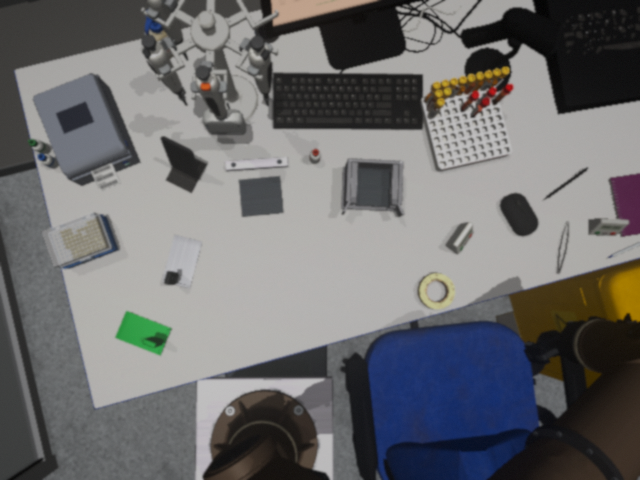

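View pics/side0.png

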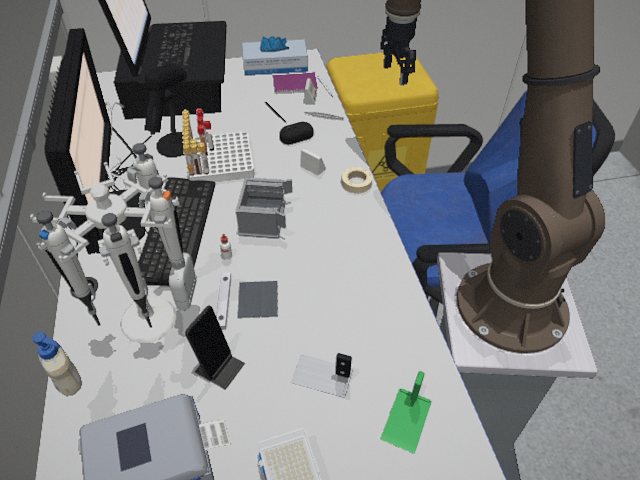

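Top view: the lifter candidates are a pale steel blade with a black grip at (182,262), a green look-alike at (145,333) and a black phone stand at (185,165). I choose the one at (182,262). Plate is at (261,197), stop bar (257,164), rack (374,185), dropper (315,155), timer (460,237), tape (436,291).

```bash
python3 - <<'E'
from h import *
r,w=load("top"); rs,ws=load("side")
a=cv2.resize(r[215:305,140:230],(400,400),interpolation=cv2.INTER_CUBIC)
b=cv2.resize(rs[335:415,280:370],(400,400),interpolation=cv2.INTER_CUBIC)
c=cv2.resize(r[140:230,225:420],(800,370//1),interpolation=cv2.INTER_CUBIC)[:200+0]
c=cv2.resize(r[140:230,225:420],(433,200),interpolation=cv2.INTER_CUBIC)
e=cv2.resize(rs[170:330,200:310],(367,533//1),interpolation=cv2.INTER_CUBIC)[:200]
cv2.imwrite("pics/crop1.png",np.vstack([np.hstack([a,b]),np.hstack([c,e])])[...,::-1])
for n,(W,pts) in {"top":(w,[(182,262),(190,245),(173,277),(261,197),(257,164),(374,185),(350,170),(300,220),(145,333)]),"side":(ws,[(320,375),(344,358),(258,300),(262,210),(223,300)])}.items():
    for u,v in pts: print(n,u,v,W[v,u].round(1))
def rect(W,m,name):
    p=W[m]; p=p[~np.isnan(p).any(1)]
    print(name,len(p),cv2.minAreaRect(p[:,:2].astype(np.float32)),"z",np.percentile(p[:,2],[5,50,95]).round(1))
# dark plate by colour
for n,R,W,box in(("top",r,w,(232,172,292,222)),("side",rs,ws,(232,272,285,325))):
    m=np.zeros(R.shape[:2],bool);u0,v0,u1,v1=box
    m[v0:v1,u0:u1]=R[v0:v1,u0:u1].mean(-1)<115
    rect(W,m,n+" plate")
for n,R,W,box in(("top",r,w,(160,262,186,292)),("side",rs,ws,(330,345,360,385))):
    m=np.zeros(R.shape[:2],bool);u0,v0,u1,v1=box
    m[v0:v1,u0:u1]=R[v0:v1,u0:u1].mean(-1)<70
    rect(W,m&(W[...,2]>85),n+" grip top"); rect(W,m&(W[...,2]>30),n+" grip")
E
```

```text
top 182 262 [420.9 193.9   4.8]
top 190 245 [461.6 176.4   1.7]
top 173 277 [383.8 199.6  69.7]
top 261 197 [576.5   7.9   8.3]
top 257 164 [655.7  17.6  12.8]
top 374 185 [ 602.6 -261.3   28.6]
top 350 170 [ 626.1 -198.9   83.3]
top 300 220 [522.4 -85.5  -1.4]
top 145 333 [254.5 278.3   0. ]
side 320 375 [429.8 196.4  -1.5]
side 344 358 [383.6 210.   93.3]
side 258 300 [580.1  16.4   5.2]
side 262 210 [ 590.3 -202.    80.6]
side 223 300 [658.1  27.5  15.1]
top plate 1517 ((579.6467895507812, 8.63165283203125), (89.62429809570312, 99.61461639404297), 5.540524959564209) z [ 1.5  6.1 10.3]
side plate 1331 ((581.057861328125, 12.07686996459961), (88.4588394165039, 103.7338638305664), 5.1202802658081055) z [1.8 5.4 8.7]
top grip top 58 ((382.8105163574219, 204.4956512451172), (9.382684707641602, 25.299240112304688), 73.25439453125) z [86.9 95.4 98.7]
top grip 119 ((382.7453918457031, 204.35537719726562), (9.705656051635742, 25.294876098632812), 73.76942443847656) z [37.6 84.4 97.8]
side grip top 109 ((383.9502868652344, 209.6070556640625), (13.22041130065918, 27.29257583618164), 72.61071014404297) z [86.1 94.8 99. ]
side grip 290 ((384.0274658203125, 210.0513458251953), (14.114546775817871, 27.631410598754883), 72.61071014404297) z [36.6 74.5 97.7]
```

View pics/crop1.png

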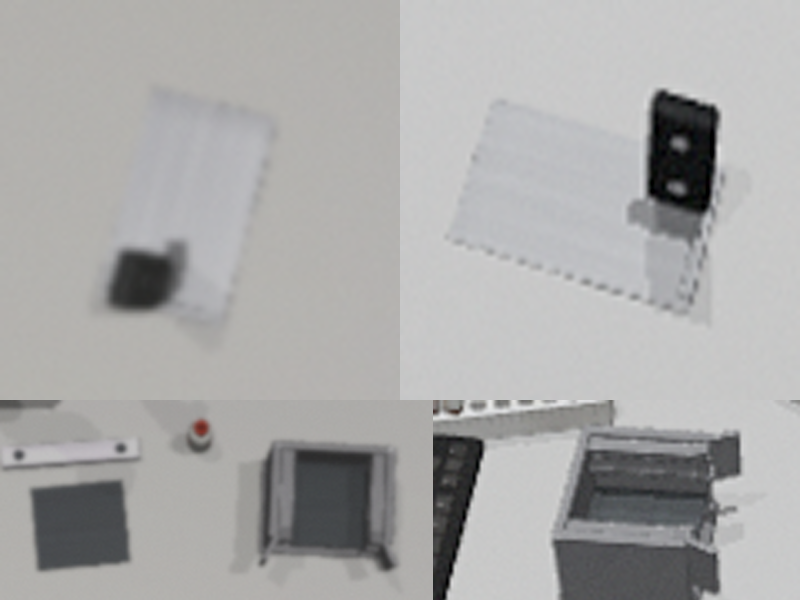

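The close crop confirms the lifter: steel blade with an upright black grip with two light holes, not the green one. Next I fit the bar, rack and blade, and the first reach.

```bash
cat >> h.py <<'E'
def fit(W,m,name,show=True):
    p=W[m]; p=p[~np.isnan(p).any(1)]
    if len(p)<10: print(name,len(p)); return
    c,d,a=cv2.minAreaRect(p[:,:2].astype(np.float32))
    if a>45: a-=90; d=d[::-1]
    if show: print(name,len(p),"c",np.round(c,1),"dxy",np.round(d,1),"yaw",round(a,2),"z",np.percentile(p[:,2],[5,50,95]).round(1))
    return c,d,a
def box(u0,v0,u1,v1):
    m=np.zeros((480,640),bool); m[v0:v1,u0:u1]=True; return m
def pose():
    o=manip.get_obs(); R=cv2.Rodrigues(o["tool_rot"])[0]; return o,R
E
python3 - <<'E'
from h import *
from scipy.spatial.transform import Rotation
r,w=load("top"); rs,ws=load("side")
for n,R,W in(("top",r,w),("side",rs,ws)):
    x,y,z=np.moveaxis(W,-1,0); g=R.mean(-1)
    fit(W,(abs(z-16)<6)&(x>630)&(x<690)&(abs(y-15)<95)&(g>150)&(z>9),n+" bar")
    fit(W,(z>78)&(z<95)&(x>520)&(x<690)&(abs(y+265)<95),n+" rack top")
    hh=(z>78)&(z<95)&(x>520)&(x<690)&(abs(y+265)<95)
    for lo,hi in((545,560),(560,580),(580,600),(600,620),(620,640)):
        q=y[hh&(x>lo)&(x<hi)]
        if len(q): print("  x",lo,"ymin/max",q.min().round(1),q.max().round(1), "inner", q[q<-260].max().round(1) if (q<-260).any() else None, q[q>-260].min().round(1) if (q>-260).any() else None)
    print(" bench z near", np.nanmedian(z[(abs(x-520)<20)&(abs(y)<40)]).round(1), "lower plate z", np.nanmedian(z[(abs(x-600)<20)&(abs(y+262)<20)]).round(1))
# blade front corners by ray to z=2
def ray(n,u,v,zz):
    K,R,t=cal(n); d=R.T@np.array([(u-K[0,2])/K[0,0],(v-K[1,2])/K[1,1],1]); c=-R.T@t
    return c+d*(zz-c[2])/d[2]
print("top tip",[ray("top",*p,1).round(1) for p in((174.9,235.3),(201.9,242.5),(190.5,286.5))])
print("side tip",[ray("side",*p,1).round(1) for p in((302.3,355.3),(292,383.2),(345.5,397))])
o,R=pose(); print(R.round(3), np.degrees(np.arctan2(R[1,1],R[0,1])))
E
```

```text
top bar 491 c [658.2  19.9] dxy [ 22.1 149.4] yaw 4.49 z [12.  16.  20.1]
top rack top 1149 c [ 589.9 -253.1] dxy [123.9 136.4] yaw -2.94 z [79.5 84.5 89.3]
  x 545 ymin/max -314.6 -188.8 inner -291.2 -209.8
  x 560 ymin/max -314.8 -188.8 inner -291.4 -212.4
  x 580 ymin/max -317.6 -189.0 inner -293.0 -212.7
  x 600 ymin/max -317.9 -189.8 inner -294.5 -212.8
  x 620 ymin/max -318.4 -191.7 inner -294.7 -215.3
 bench z near 0.6 lower plate z 34.6
side bar 438 c [660.1  20.6] dxy [ 22.1 151.5] yaw 4.37 z [12.  15.5 18.7]
side rack top 757 c [ 591.9 -249.7] dxy [123.6 139.8] yaw -2.82 z [79.  83.2 87.6]
  x 545 ymin/max -311.8 -182.1 inner -287.4 -209.4
  x 560 ymin/max -316.7 -181.8 inner -286.3 -211.0
  x 580 ymin/max -315.3 -184.4 inner -287.2 -212.7
  x 600 ymin/max -318.6 -183.9 inner -288.1 -213.7
  x 620 ymin/max -315.9 -184.3 inner -289.4 -213.5
 bench z near -0.6 lower plate z 33.2
top tip [array([484.9, 212.6,   1. ]), array([467.7, 148.4,   1. ]), array([363.1, 173.8,   1. ])]
side tip [array([469.4, 153.3,   1. ]), array([486.3, 219.2,   1. ]), array([376.6, 244.2,   1. ])]
[[-0.001  0.422 -0.907]
 [ 0.001 -0.907 -0.422]
 [-1.    -0.001  0.   ]] -65.0320225595797
```

```bash
cat >> h.py <<'E'
def go(x,y,z,yaw,p=None,ya=None):
    """travel/twist to world pos, jaw-y azimuth yaw deg; from (p,ya) if given"""
    o,R=pose(); p=o["tool_pos"] if p is None else np.array(p)
    a=np.degrees(np.arctan2(R[1,1],R[0,1])) if ya is None else ya
    s=np.radians(a); M=np.array([[0,0,-1],[np.cos(s),np.sin(s),0],[-np.sin(s)*-1,np.cos(s)*-1,0]])
    M[2]=np.cross(M[0],M[1])
    tw=-((yaw-a+180)%360-180)
    print("now",p.round(1),"yaw",round(a,2),"F",o["contact_force"].round(1),"g",round(o["grip_width"],1),"t",round(o["t"],2),"-> travel",(M@(np.array([x,y,z])-p)).round(1),"twist",round(tw,1))
E
python3 - <<'E'
from h import *
go(430,-330,240,-13)
go(500,-60,240,40,(430,-330,240),-13)
go(382,207,240,75.5,(500,-60,240),40)
E
```

```text
now [ 263.6 -566.2  241.6] yaw -65.03 F [ 0.3 -0.5  0.4] g 85.2 t 0.1 -> travel [   1.6 -143.9 -250.6] twist -52.0
now [ 430 -330  240] yaw -13 F [ 0.3 -0.5  0.4] g 85.2 t 0.1 -> travel [   0.     7.5 -278.8] twist -53
now [500 -60 240] yaw 40 F [ 0.3 -0.5  0.4] g 85.2 t 0.1 -> travel [   0.    81.2 -280.4] twist -35.5
```

>>> {"op": "carry_out", "data": {
  "moves": [
    {"claw": 1,"travel": [0,-29,-50],"twist": -10.4},
    {"claw": 1,"travel": [0,-58,-100],"twist": -20.8},
    {"claw": 1,"travel": [0,-86,-150],"twist": -31.2},
    {"claw": 1,"travel": [0,-115,-200],"twist": -41.6},
    {"claw": 1,"travel": [0,-144,-250],"twist": -52}
  ]
}}

```text
t: 0.72
tool_pos: [430.1, -328.5, 241.6]
tool_rot: [1.371, 1.098, -1.371]
contact_force: [0.6, 0.1, 0.1]
grip_width: 85.6
```

>>> {"op": "carry_out", "data": {
  "moves": [
    {"claw": 1,"travel": [0,2,-56],"twist": -10.6},
    {"claw": 1,"travel": [0,3,-112],"twist": -21.2},
    {"claw": 1,"travel": [0,5,-167],"twist": -31.8},
    {"claw": 1,"travel": [0,6,-223],"twist": -42.4},
    {"claw": 1,"travel": [0,8,-279],"twist": -53}
  ]
}}

```text
t: 1.35
tool_pos: [499.2, -56.5, 241.8]
tool_rot: [0.673, 1.466, -0.673]
contact_force: [1.6, -0.5, -0.5]
grip_width: 85.3
```

```bash
python3 - <<'E'
from h import *
go(382,207,200,75.5)
E
```

```text
now [499.2 -56.5 241.8] yaw 40.63 F [ 1.6 -0.5 -0.5] g 85.3 t 1.35 -> travel [  41.8   82.6 -276.3] twist -34.9
```

>>> {"op": "carry_out", "data": {
  "moves": [
    {"claw": 0.7,"travel": [8,18,-60],"twist": -9},
    {"claw": 0.7,"travel": [16,36,-120],"twist": -18},
    {"claw": 0.7,"travel": [25,54,-180],"twist": -27},
    {"claw": 0.7,"travel": [34,70,-235],"twist": -35},
    {"claw": 0.7,"travel": [42,82.6,-276.3],"twist": -34.9}
  ]
}}

```text
t: 1.98
tool_pos: [380.4, 209.0, 200.0]
tool_rot: [0.196, 1.563, -0.194]
contact_force: [0.7, -0.0, 0.2]
grip_width: 59.6
```

```bash
python3 - <<'E'
from h import *
go(382,207,64,75.5)
r,w=grab("top"); rs,ws=grab("side")
a=cv2.resize(r[200:320,120:240],(400,400)); b=cv2.resize(rs[290:410,280:400],(400,400))
cv2.imwrite("pics/c2.png",np.hstack([a,b])[...,::-1])
E
```

```text
now [380.4 209.  200. ] yaw 75.74 F [ 0.7 -0.   0.2] g 59.6 t 1.98 -> travel [136.   -1.6   2.1] twist 0.2
```

View pics/c2.png

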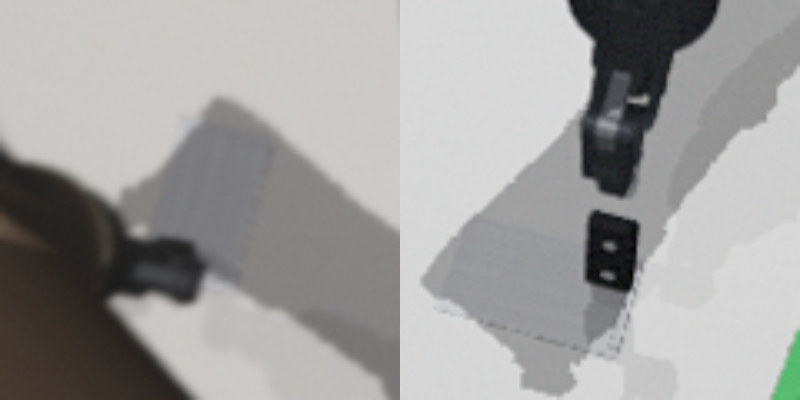

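The gripper (crop right panel, ~(610,180)) is above the grip (~(612,250)), and yaw agrees. Descend and close.

>>> {"op": "carry_out", "data": {
  "moves": [
    {"claw": 0.7,"travel": [40,-1.6,2],"twist": 0},
    {"claw": 0.7,"travel": [80,-1.6,2],"twist": 0},
    {"claw": 0.7,"travel": [115,-1.6,2],"twist": 0},
    {"claw": 0.7,"travel": [136,-1.6,2],"twist": 0},
    {"claw": 0.7,"travel": [136,-1.6,2],"twist": 0}
  ]
}}

```text
t: 2.7
tool_pos: [379.8, 208.3, 62.8]
tool_rot: [0.193, 1.567, -0.193]
contact_force: [1.2, -0.3, -0.5]
grip_width: 60.0
```

>>> {"op": "carry_out", "data": {
  "moves": [
    {"claw": 0,"travel": [0,0,0],"twist": 0},
    {"claw": 0,"travel": [0,0,0],"twist": 0},
    {"claw": 0,"travel": [0,0,0],"twist": 0},
    {"claw": 0,"travel": [0,0,0],"twist": 0},
    {"claw": 0,"travel": [0,0,0],"twist": 0}
  ],
  "squeeze": 80
}}

```text
t: 3.32
tool_pos: [380.4, 208.5, 63.6]
tool_rot: [0.194, 1.566, -0.193]
contact_force: [-0.8, -1.7, 7.2]
grip_width: 11.2
```

>>> {"op": "carry_out", "data": {
  "moves": [
    {"claw": 0,"travel": [0,0,0],"twist": 0},
    {"claw": 0,"travel": [0,0,0],"twist": 0},
    {"claw": 0,"travel": [0,0,0],"twist": 0},
    {"claw": 0,"travel": [0,0,0],"twist": 0},
    {"claw": 0,"travel": [0,0,0],"twist": 0}
  ],
  "squeeze": 80
}}

```text
t: 3.95
tool_pos: [380.4, 208.4, 63.6]
tool_rot: [0.194, 1.566, -0.193]
contact_force: [0.4, -0.8, 2.3]
grip_width: 11.3
```

```bash
python3 - <<'E'
from h import *
go(382,207,64,75.5)
rs,ws=grab("side"); r,w=grab("top")
def ray(n,u,v,zz):
    K,R,t=cal(n); d=R.T@np.array([(u-K[0,2])/K[0,0],(v-K[1,2])/K[1,1],1]); c=-R.T@t
    return c+d*(zz-c[2])/d[2]
E
```

```text
now [380.4 208.4  63.6] yaw 75.91 F [ 0.4 -0.8  2.3] g 11.3 t 3.95 -> travel [-0.4 -1.   1.9] twist 0.4
```

```bash
python3 - <<'E'
from h import *
go(406.4,-3.1,84,94.5)
E
```

```text
now [380.4 208.4  63.6] yaw 75.91 F [-1.  -0.9  2.1] g 11.2 t 4.05 -> travel [ -20.4 -198.8   76.7] twist -18.6
```

>>> {"op": "carry_out", "data": {
  "moves": [
    {"claw": 0,"travel": [-8,0,0],"twist": 0},
    {"claw": 0,"travel": [-20,0,0],"twist": 0},
    {"claw": 0,"travel": [-20,-20,8],"twist": -2},
    {"claw": 0,"travel": [-20,-50,20],"twist": -6},
    {"claw": 0,"travel": [-20,-80,32],"twist": -9}
  ]
}}

```text
t: 4.68
tool_pos: [392.4, 122.4, 84.3]
tool_rot: [0.069, 1.572, -0.067]
contact_force: [0.5, 0.3, -1.4]
grip_width: 11.1
```

```bash
python3 - <<'E'
from h import *
go(406.4,-3.1,84,94.5)
E
```

```text
now [392.4 122.4  84.3] yaw 85.06 F [ 0.5  0.3 -1.4] g 11.1 t 4.67 -> travel [   0.3 -123.8   24.7] twist -9.4
```

>>> {"op": "carry_out", "data": {
  "moves": [
    {"claw": 0,"travel": [0,-30,6],"twist": -3},
    {"claw": 0,"travel": [0,-65,13],"twist": -6},
    {"claw": 0,"travel": [0,-100,20],"twist": -9.4},
    {"claw": 0,"travel": [0,-123.8,24.7],"twist": -9.4},
    {"claw": 0,"travel": [0,-123.8,24.7],"twist": -9.4}
  ]
}}

```text
t: 5.3
tool_pos: [406.6, -5.0, 84.6]
tool_rot: [-0.058, 1.572, 0.058]
contact_force: [0.3, 0.5, -1.8]
grip_width: 11.2
```

```bash
python3 - <<'E'
from h import *
rs,ws=grab("side"); r,w=grab("top")
go(406.4,-3.1,65,94.5)
a=cv2.resize(r[140:300,180:300],(450,600),interpolation=cv2.INTER_CUBIC); b=cv2.resize(rs[240:380,210:290+0],(343,600),interpolation=cv2.INTER_CUBIC)
cv2.imwrite("pics/c3.png",np.hstack([a,b])[...,::-1])
E
```

```text
now [406.6  -2.8  84.6] yaw 94.42 F [ 0.5 -0.  -2.7] g 11.3 t 5.4 -> travel [19.6 -0.3 -0.2] twist -0.1
```

View pics/c3.png

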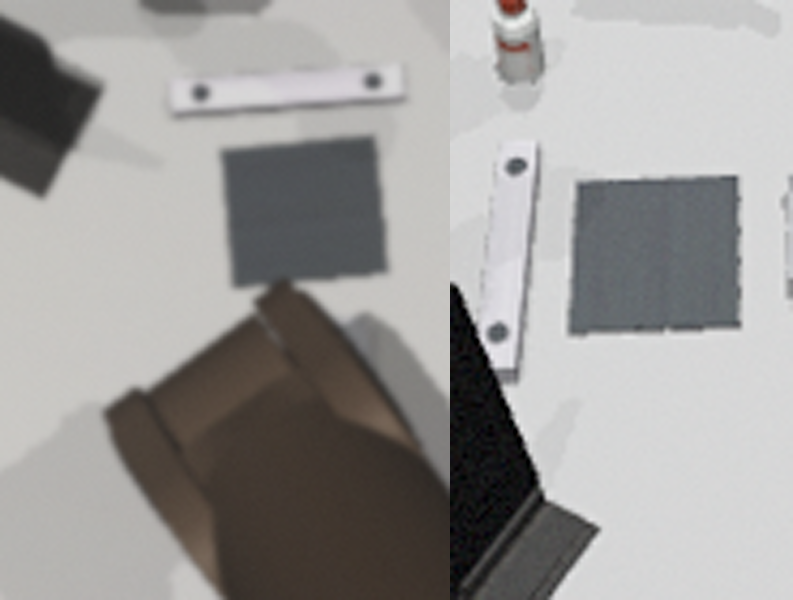

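The dark plate (upper middle of both panels) is untouched and the blade tip appears at the right edge of the side panel, aimed at it. Lower.

>>> {"op": "carry_out", "data": {
  "moves": [
    {"claw": 0,"travel": [8,0,0],"twist": 0},
    {"claw": 0,"travel": [15,0,0],"twist": 0},
    {"claw": 0,"travel": [20,0,0],"twist": 0},
    {"claw": 0,"travel": [21.5,0,0],"twist": 0},
    {"claw": 0,"travel": [21.5,0,0],"twist": 0}
  ]
}}

```text
t: 6.02
tool_pos: [406.4, -2.2, 63.6]
tool_rot: [-0.061, 1.572, 0.062]
contact_force: [-5.5, 0.5, 16.5]
grip_width: 11.2
```

```bash
python3 - <<'E'
from h import *
rs,ws=grab("side")
go(406.4,-3.1,65,94.5)
x,y,z=np.moveaxis(ws,-1,0); g=rs.mean(-1)
for lo in range(430,530,10):
    m=(x>lo)&(x<lo+10)&(abs(y-2)<25); print(lo,m.sum(),np.nanmedian(z[m]).round(2),np.median(g[m]), end=" | ")
m=(z>50)&(abs(x-406)<60)&(abs(y)<40)&(g<90)&(z<99)
fit(ws,m,"grip?")
E
```

```text
now [406.4  -2.2  63.5] yaw 94.48 F [-4.7  1.4 17.1] g 10.8 t 6.08 -> travel [-1.5 -0.9 -0. ] twist -0.0
430 494 373.94 82.5 | 440 647 372.52 79.33333333333333 | 450 321 429.05 90.33333333333333 | 460 244 418.39 82.66666666666667 | 470 120 3.58 150.83333333333331 | 480 73 2.14 154.0 | 490 73 1.28 203.0 | 500 78 0.77 202.83333333333331 | 510 76 -0.36 215.33333333333334 | 520 74 -0.89 214.66666666666666 | grip? 69 c [412.2  11.9] dxy [27.6 14.8] yaw -19.62 z [55.7 71.  94.3]
```

>>> {"op": "carry_out", "data": {
  "moves": [
    {"claw": 0,"travel": [0.4,-0.5,18],"twist": 0},
    {"claw": 0,"travel": [0.4,-0.9,34],"twist": 0},
    {"claw": 0,"travel": [0.4,-0.9,46],"twist": 0},
    {"claw": 0,"travel": [0.4,-0.9,58],"twist": 0},
    {"claw": 0,"travel": [0.4,-0.9,70],"twist": 0}
  ]
}}

```text
t: 6.7
tool_pos: [471.9, 2.3, 63.3]
tool_rot: [-0.065, 1.579, 0.061]
contact_force: [-22.1, -2.3, 35.6]
grip_width: 10.9
```

```bash
cat >> h.py <<'E'
def plate(rs,ws,x0=520,x1=660,y0=-70,y1=90,zlo=2,zhi=14,n="side"):
    x,y,z=np.moveaxis(ws,-1,0); g=rs.mean(-1)
    m=(x>x0)&(x<x1)&(y>y0)&(y<y1)&(z>zlo)&(z<zhi)&(g<125)
    m=cv2.morphologyEx(m.astype(np.uint8),cv2.MORPH_OPEN,np.ones((3,3)))>0
    return fit(ws,m,"plate "+n)
E
python3 - <<'E'
from h import *
rs,ws=grab("side"); go(547.5,7.8,63.5,94.5); plate(rs,ws)
E
```

```text
now [474.7   2.7  63.3] yaw 94.55 F [-7.   0.2 13.2] g 11.1 t 6.75 -> travel [-0.2 -0.7 72.9] twist 0.0
plate side 1320 c [604.5  13.8] dxy [ 90.2 103.3] yaw 5.15 z [3.3 6.5 9.8]
```

>>> {"op": "carry_out", "data": {
  "moves": [
    {"claw": 0,"travel": [0,-0.5,12],"twist": 0},
    {"claw": 0,"travel": [0,-0.7,24],"twist": 0},
    {"claw": 0,"travel": [0,-0.7,36],"twist": 0},
    {"claw": 0,"travel": [0,-0.7,46],"twist": 0},
    {"claw": 0,"travel": [0,-0.7,56],"twist": 0}
  ]
}}

```text
t: 7.38
tool_pos: [527.5, 6.8, 63.4]
tool_rot: [-0.066, 1.581, 0.061]
contact_force: [-18.6, -1.7, 26.7]
grip_width: 11.0
```

```bash
python3 - <<'E'
from h import *
rs,ws=grab("side"); go(547.5,7.8,63.5,94.5); plate(rs,ws)
save("c4",rs,(200,240,320,340),5)
E
```

```text
now [529.3   7.   63.4] yaw 94.61 F [-12.6  -0.6  20.7] g 11.2 t 7.42 -> travel [-0.1 -0.6 18.2] twist 0.1
plate side 1196 c [604.6  11.2] dxy [ 89.5 108.1] yaw 4.31 z [ 4.   8.5 12.7]
```

View pics/c4.png

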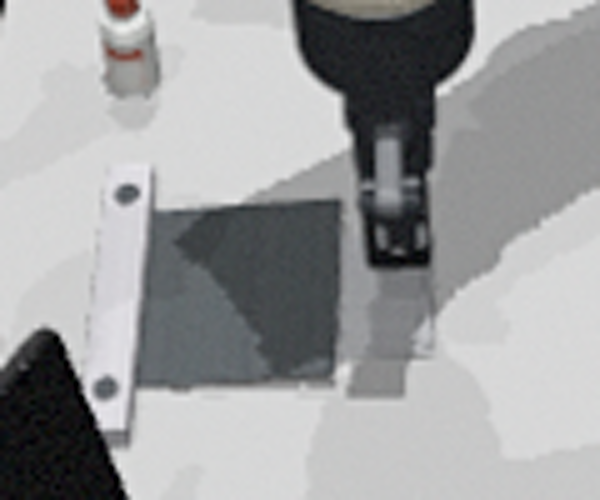

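The plate lies square against the bar on the blade (rear edge ~(338,290)), the blade still out ~18 mm behind it. Push the rest.

>>> {"op": "carry_out", "data": {
  "moves": [
    {"claw": 0,"travel": [0,-0.5,6],"twist": 0},
    {"claw": 0,"travel": [0,-0.5,11],"twist": 0},
    {"claw": 0,"travel": [0,-0.5,15],"twist": 0},
    {"claw": 0,"travel": [0,-0.5,18],"twist": 0},
    {"claw": 0,"travel": [0,-0.5,18],"twist": 0}
  ]
}}

```text
t: 8.05
tool_pos: [545.1, 8.3, 63.4]
tool_rot: [-0.067, 1.583, 0.061]
contact_force: [-11.7, 0.1, 17.4]
grip_width: 11.1
```

```bash
python3 - <<'E'
from h import *
rs,ws=grab("side"); go(547.5,7.8,63.5,94.5); plate(rs,ws)
E
```

```text
now [545.1   8.3  63.4] yaw 94.66 F [-12.2  -1.2  16.2] g 11.1 t 8.1 -> travel [-0.1 -0.6  2.3] twist 0.2
plate side 1366 c [592.1  13. ] dxy [115.3 104.2] yaw 4.6 z [ 4.2  7.9 11.4]
```

>>> {"op": "carry_out", "data": {
  "moves": [
    {"claw": 0,"travel": [0,0,2],"twist": 0},
    {"claw": 0,"travel": [0,0,3],"twist": 0},
    {"claw": 0,"travel": [0,0,4],"twist": 0},
    {"claw": 0,"travel": [0,0,4],"twist": 0},
    {"claw": 0,"travel": [0,0,4],"twist": 0}
  ]
}}

```text
t: 8.72
tool_pos: [545.1, 8.3, 63.3]
tool_rot: [-0.069, 1.59, 0.06]
contact_force: [-19.1, -3.7, 23.2]
grip_width: 10.7
```

>>> {"op": "carry_out", "data": {
  "moves": [
    {"claw": 0,"travel": [-1,0,-0.5],"twist": 0},
    {"claw": 0,"travel": [-3,0,-1.5],"twist": 0},
    {"claw": 0,"travel": [-6,0,-2.5],"twist": 0},
    {"claw": 0,"travel": [-10,0,-3],"twist": 0},
    {"claw": 0,"travel": [-14,0,-4],"twist": 0}
  ],
  "squeeze": 100
}}

```text
t: 9.35
tool_pos: [541.5, 8.1, 77.7]
tool_rot: [-0.069, 1.59, 0.06]
contact_force: [-0.5, -0.3, -3.2]
grip_width: 10.9
```

```bash
python3 - <<'E'
from h import *
rs,ws=grab("side"); r,w=grab("top"); go(547.5,7.8,63.5,94.5); plate(rs,ws,zlo=10,zhi=40)
a=cv2.resize(r[140:240,220:320],(400,400),interpolation=cv2.INTER_CUBIC); b=cv2.resize(rs[240:340,210:310],(400,400),interpolation=cv2.INTER_CUBIC)
cv2.imwrite("pics/c5.png",np.hstack([a,b])[...,::-1])
E
```

```text
now [541.7   8.1  78. ] yaw 94.7 F [ 0.1  0.  -0.9] g 11.0 t 9.45 -> travel [14.5 -0.8  5.8] twist 0.2
plate side 1402 c [595.8  18.7] dxy [129.7 114.5] yaw 3.88 z [17.9 21.6 25.3]
```

View pics/c5.png

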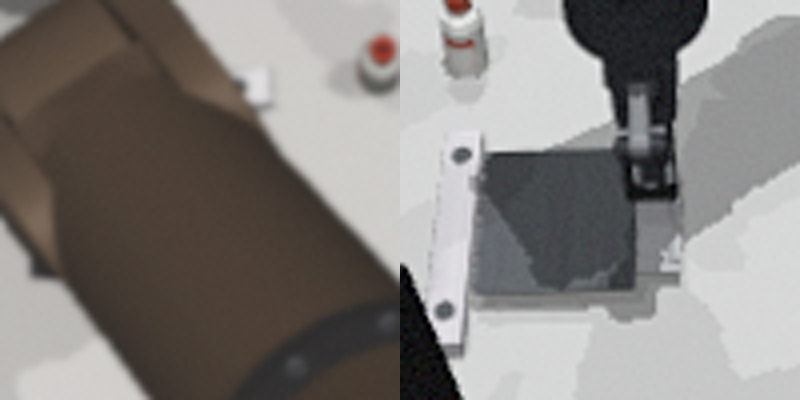

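```bash
cat >> h.py <<'E'
def go(x,y,z,yaw):
    o,R=pose(); p=o["tool_pos"]; a=np.degrees(np.arctan2(R[1,1],R[0,1]))
    tw=-((yaw-a+180)%360-180)
    print("now",p.round(1),"yaw",round(a,2),"tilt",R[2,1:].round(4),"F",o["contact_force"].round(1),"g",round(o["grip_width"],1),"t",round(o["t"],2),"-> travel",(R.T@(np.array([x,y,z])-p)).round(1),"twist",round(tw,1))
def platefit(n,rgb,W,p,yaw):
    """plate relative to lifter frame at TCP p, yaw (deg of lifter x)"""
    s=np.radians(yaw); L=np.array([[np.cos(s),np.sin(s)],[-np.sin(s),np.cos(s)]])
    q=(W[...,:2]-p[:2])@L.T; z=W[...,2]-(p[2]-63.5); g=rgb.mean(-1)
    m=(q[...,0]>18)&(q[...,0]<125)&(abs(q[...,1])<70)&(z>2)&(z<16)&(g<110)
    k,lab,st,_=cv2.connectedComponentsWithStats(m.astype(np.uint8)); i=1+np.argmax(st[1:,4]); m=lab==i
    P=np.c_[q[m],z[m]]; A=np.c_[P[:,:2],np.ones(len(P))]; c,*_=np.linalg.lstsq(A,P[:,2],rcond=None)
    print(n,len(P),"x",np.percentile(P[:,0],[.5,99.5]).round(1),"y",np.percentile(P[:,1],[.5,99.5]).round(1),"tilt dz/dx dz/dy",c[:2].round(4),"zmid",(c@[60,0,1]).round(1))
    P2=P[:,:2].astype(np.float32); print("   rect",cv2.minAreaRect(P2))
    for f,lo,hi in((0,0,0),):
        for xx in(30,50,70,90):
            t=P[abs(P[:,0]-xx)<3][:,1]; print("   x",xx,"y",t.min().round(1),t.max().round(1),end="")
        for yy in(-35,-15,15,35):
            t=P[abs(P[:,1]-yy)<3][:,0]; print("   y",yy,"x",t.min().round(1),t.max().round(1),end="")
    print()
E
python3 - <<'E'
from h import *
rs,ws=load("side"); go(547.5,7.8,63.5,94.5); o,R=pose(); platefit("side",rs,ws,o["tool_pos"],4.7)
E
```

```text
now [541.7   8.1  78. ] yaw 94.7 tilt [-0.0055 -0.0196] F [ 0.1  0.  -0.9] g 11.0 t 9.45 -> travel [14.3 -0.7  6.1] twist 0.2
side 1259 x [ 18.6 102.4] y [-49.9  50.6] tilt dz/dx dz/dy [-0.01   -0.0002] zmid 7.2
   rect ((60.822967529296875, -0.3850250244140625), (84.34740447998047, 103.53932189941406), 0.5819090604782104)
   x 30 y -49.6 49.5   x 50 y -50.5 51.3   x 70 y -50.8 50.2   x 90 y -50.0 49.9   y -35 x 25.0 101.9   y -15 x 22.1 102.9   y 15 x 19.1 100.7   y 35 x 18.7 99.3
```

>>> {"op": "carry_out", "data": {
  "moves": [
    {"claw": 0,"travel": [-10,0,-4],"twist": 0},
    {"claw": 0,"travel": [-25,0,-14],"twist": 0},
    {"claw": 0,"travel": [-40,0,-32],"twist": 0},
    {"claw": 0,"travel": [-50,0,-54],"twist": 0},
    {"claw": 0,"travel": [-52,0,-78],"twist": 0}
  ]
}}

```text
t: 10.07
tool_pos: [464.3, 2.3, 133.0]
tool_rot: [-0.07, 1.587, 0.059]
contact_force: [-1.2, 0.6, -2.5]
grip_width: 10.9
```

```bash
python3 - <<'E'
from h import *
rs,ws=grab("side"); go(407.2,-241,128,87.1); o,R=pose(); platefit("side",rs,ws,o["tool_pos"],4.7)
E
```

```text
now [460.6   1.8 132.5] yaw 94.75 tilt [-0.0075 -0.0216] F [-4.8 -1.2 -3. ] g 10.9 t 10.12 -> travel [   7.9 -237.5  -73.2] twist 7.6
side 1380 x [ 19.6 105.3] y [-49.2  50.5] tilt dz/dx dz/dy [-0.0074 -0.0024] zmid 8.2
   rect ((62.12197494506836, 0.286224365234375), (88.0072250366211, 102.868896484375), 0.225914865732193)
   x 30 y -48.6 51.5   x 50 y -49.4 50.8   x 70 y -47.5 51.8   x 90 y -51.0 50.2   y -35 x 23.8 105.2   y -15 x 24.0 104.4   y 15 x 20.2 105.7   y 35 x 18.3 105.2
```

>>> {"op": "carry_out", "data": {
  "moves": [
    {"claw": 0,"travel": [0,-8,-6],"twist": 0},
    {"claw": 0,"travel": [1,-24,-15],"twist": 1},
    {"claw": 0,"travel": [2,-46,-25],"twist": 2},
    {"claw": 0,"travel": [3,-72,-35],"twist": 3},
    {"claw": 0,"travel": [4,-100,-44],"twist": 4}
  ]
}}

```text
t: 10.75
tool_pos: [424.6, -102.7, 130.6]
tool_rot: [-0.017, 1.591, 0.002]
contact_force: [0.7, -0.3, -3.9]
grip_width: 10.7
```

```bash
python3 - <<'E'
from h import *
go(407.2,-241,128,87.1)
E
```

```text
now [ 424.6 -102.7  130.6] yaw 90.72 tilt [-0.0094 -0.0206] F [ 0.7 -0.3 -3.9] g 10.7 t 10.75 -> travel [   4.3 -138.   -19.1] twist 3.6
```

>>> {"op": "carry_out", "data": {
  "moves": [
    {"claw": 0,"travel": [1,-26,-5],"twist": 1},
    {"claw": 0,"travel": [2,-54,-10],"twist": 2},
    {"claw": 0,"travel": [3,-84,-14],"twist": 3},
    {"claw": 0,"travel": [4,-110,-17],"twist": 3.6},
    {"claw": 0,"travel": [4,-128,-19],"twist": 3.6}
  ]
}}

```text
t: 11.38
tool_pos: [406.6, -232.6, 128.5]
tool_rot: [0.032, 1.591, -0.049]
contact_force: [-0.3, 0.3, -3.1]
grip_width: 11.2
```

>>> {"op": "carry_out", "data": {
  "moves": [
    {"claw": 0,"travel": [0,-6,0],"twist": 0},
    {"claw": 0,"travel": [0,-8,0],"twist": 0},
    {"claw": 0,"travel": [0,-8,0],"twist": 0},
    {"claw": 0,"travel": [0,-8,0],"twist": 0},
    {"claw": 0,"travel": [0,-8,0],"twist": 0}
  ]
}}

```text
t: 12.0
tool_pos: [406.4, -240.1, 128.6]
tool_rot: [0.032, 1.591, -0.048]
contact_force: [0.0, 0.0, -3.6]
grip_width: 10.9
```

```bash
python3 - <<'E'
from h import *
rs,ws=grab("side"); r,w=grab("top"); go(407.2,-241,126.5,87.1); o,R=pose(); yaw=np.degrees(np.arctan2(R[1,1],R[0,1]))-90
platefit("side",rs,ws,o["tool_pos"],yaw)
try: platefit("top",r,w,o["tool_pos"],yaw)
except Exception as e: print(e)
a=cv2.resize(r[140:260,310:430],(400,400),interpolation=cv2.INTER_CUBIC); b=cv2.resize(rs[160:260,225:325],(400,400),interpolation=cv2.INTER_CUBIC)
cv2.imwrite("pics/c6.png",np.hstack([a,b])[...,::-1])
# rack edges at z~84 relative to lifter frame
s=np.radians(yaw); L=np.array([[np.cos(s),np.sin(s)],[-np.sin(s),np.cos(s)]])
for n,W in(("top",w),("side",ws)):
    q=(W[...,:2]-o["tool_pos"][:2])@L.T; z=W[...,2]
    m=(z>78)&(z<95)&(q[...,0]>150)&(q[...,0]<300)&(abs(q[...,1])<90)
    f=cv2.minAreaRect(q[m].astype(np.float32)); print(n,"rack in lifter frame",f)
E
```

```text
now [ 406.3 -240.3  128.6] yaw 87.08 tilt [-0.011  -0.0199] F [ 1.6 -0.3 -3.5] g 11.0 t 12.1 -> travel [ 2.1 -0.6  0.9] twist -0.0
side 910 x [ 18.5 100.8] y [-48.1  52.2] tilt dz/dx dz/dy [-0.0106 -0.0032] zmid 7.4
   rect ((59.88136672973633, 1.6862525939941406), (83.34696197509766, 104.38764953613281), 0.34379062056541443)
   x 30 y -46.2 52.9   x 50 y -47.1 53.8   x 70 y -46.2 52.6   x 90 y -48.4 51.5   y -35 x 22.1 99.9   y -15 x 25.7 100.0   y 15 x 18.1 101.5   y 35 x 19.3 99.2
top 566 x [22.4 99.5] y [ 7.3 48.3] tilt dz/dx dz/dy [-0.0115 -0.0017] zmid 8.5
   rect ((61.20255661010742, 29.996971130371094), (41.75209426879883, 80.34796142578125), 84.63044738769531)
   x 30 y 16.3 48.0   x 50 y 10.3 46.9   x 70 y 11.0 47.6   x 90 y 7.1 48.5zero-size array to reduction operation minimum which has no identity
top rack in lifter frame ((198.17626953125, -3.376861572265625), (95.4380111694336, 128.12347412109375), 0.3148859143257141)
side rack in lifter frame ((198.63819885253906, -2.1467208862304688), (97.00289916992188, 136.46829223632812), 0.11800810694694519)
```

View pics/c6.png

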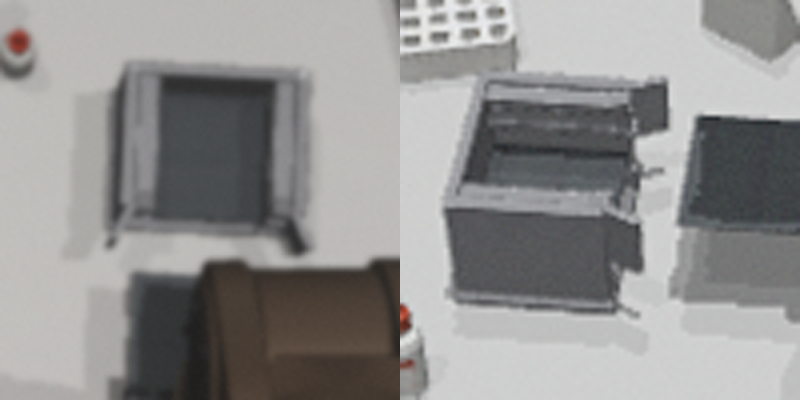

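```bash
python3 - <<'E'
from h import *
go(406.2,-243.0,126.5,87.1);go(466.1,-246.1,126.5,87.1)
E
```

```text
now [ 406.3 -240.3  128.6] yaw 87.08 tilt [-0.011  -0.0199] F [ 1.6 -0.3 -3.5] g 11.0 t 12.1 -> travel [ 2.1 -2.7  0. ] twist -0.0
now [ 406.3 -240.3  128.6] yaw 87.08 tilt [-0.011  -0.0199] F [ 1.6 -0.3 -3.5] g 11.0 t 12.1 -> travel [ 0.9 -2.7 60. ] twist -0.0
```

>>> {"op": "carry_out", "data": {
  "moves": [
    {"claw": 0,"travel": [2.1,-2.0,4],"twist": 0},
    {"claw": 0,"travel": [1.8,-2.7,15],"twist": 0},
    {"claw": 0,"travel": [1.5,-2.7,30],"twist": 0},
    {"claw": 0,"travel": [1.2,-2.7,46],"twist": 0},
    {"claw": 0,"travel": [0.9,-2.7,60],"twist": 0}
  ]
}}

```text
t: 12.72
tool_pos: [467.6, -246.0, 126.5]
tool_rot: [0.032, 1.59, -0.048]
contact_force: [-1.3, 0.5, -2.3]
grip_width: 10.8
```

```bash
python3 - <<'E'
from h import *
rs,ws=grab("side"); r,w=grab("top"); go(516,-248.6,126.5,87.1); o,R=pose(); yaw=np.degrees(np.arctan2(R[1,1],R[0,1]))-90
platefit("side",rs,ws,o["tool_pos"],yaw)
a=cv2.resize(r[140:260,310:430],(400,400),interpolation=cv2.INTER_CUBIC); b=cv2.resize(rs[160:260,225:325],(400,400),interpolation=cv2.INTER_CUBIC)
cv2.imwrite("pics/c7.png",np.hstack([a,b])[...,::-1])
E
```

```text
now [ 468.2 -245.7  126.6] yaw 87.13 tilt [-0.0104 -0.0183] F [-0.1 -1.  -3.5] g 11.0 t 12.82 -> travel [-0.8 -0.5 47.8] twist 0.0
side 887 x [ 18.8 115.5] y [-64.4  50.3] tilt dz/dx dz/dy [ 0.0065 -0.0091] zmid 7.5
   rect ((60.56355667114258, -1.9012527465820312), (94.59253692626953, 123.47527313232422), 19.269811630249023)
   x 30 y -48.1 50.0   x 50 y -47.6 50.0   x 70 y -64.8 45.2   x 90 y -47.2 25.4   y -35 x 24.7 118.6   y -15 x 20.0 102.6   y 15 x 19.2 102.8   y 35 x 19.4 82.5
```

View pics/c7.png

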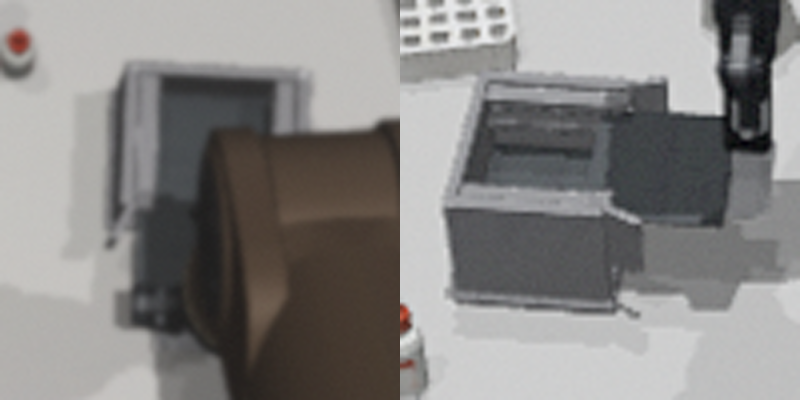

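The plate's front is inside the flared mouth (side panel (615,150)) with no contact force. Continue to ~28 mm short of home.

>>> {"op": "carry_out", "data": {
  "moves": [
    {"claw": 0,"travel": [0,-0.5,8],"twist": 0},
    {"claw": 0,"travel": [-0.3,-0.5,18],"twist": 0},
    {"claw": 0,"travel": [-0.5,-0.5,29],"twist": 0},
    {"claw": 0,"travel": [-0.7,-0.5,40],"twist": 0},
    {"claw": 0,"travel": [-0.9,-0.5,48],"twist": 0}
  ]
}}

```text
t: 13.45
tool_pos: [517.0, -248.5, 126.6]
tool_rot: [0.032, 1.589, -0.047]
contact_force: [0.0, -0.1, -1.9]
grip_width: 10.9
```

```bash
python3 - <<'E'
from h import *
go(541.5,-249.9,126.5,87.1)
E
```

```text
now [ 517.  -248.5  126.6] yaw 87.14 tilt [-0.0103 -0.0182] F [ 0.  -0.1 -1.9] g 10.9 t 13.45 -> travel [-0.4 -0.1 24.5] twist 0.0
```

>>> {"op": "carry_out", "data": {
  "moves": [
    {"claw": 0,"travel": [0,0,7],"twist": 0},
    {"claw": 0,"travel": [-0.2,0,13],"twist": 0},
    {"claw": 0,"travel": [-0.3,0,18],"twist": 0},
    {"claw": 0,"travel": [-0.4,0,22],"twist": 0},
    {"claw": 0,"travel": [-0.5,0,25],"twist": 0}
  ]
}}

```text
t: 14.08
tool_pos: [541.8, -249.8, 126.5]
tool_rot: [0.032, 1.59, -0.047]
contact_force: [-6.8, 1.3, 0.4]
grip_width: 10.5
```

>>> {"op": "carry_out", "data": {
  "moves": [
    {"claw": 0,"travel": [0,0,1],"twist": 0},
    {"claw": 0,"travel": [0,0,2],"twist": 0},
    {"claw": 0,"travel": [0,0,3],"twist": 0},
    {"claw": 0,"travel": [0,0,4],"twist": 0},
    {"claw": 0,"travel": [0,0,4],"twist": 0}
  ]
}}

```text
t: 14.7
tool_pos: [542.4, -250.0, 125.6]
tool_rot: [0.032, 1.597, -0.047]
contact_force: [-11.9, 2.2, 1.8]
grip_width: 10.3
```

```bash
python3 - <<'E'
from h import *
rs,ws=grab("side"); go(541.5,-249.9,126.5,87.1); 
save("c8",rs,(225,160,325,260),5)
E
```

```text
now [ 542.4 -250.   125.6] yaw 87.12 tilt [-0.0105 -0.0258] F [-10.3   1.6   1.1] g 10.9 t 14.75 -> travel [-0.9  0.  -0.9] twist 0.0
```

View pics/c8.png

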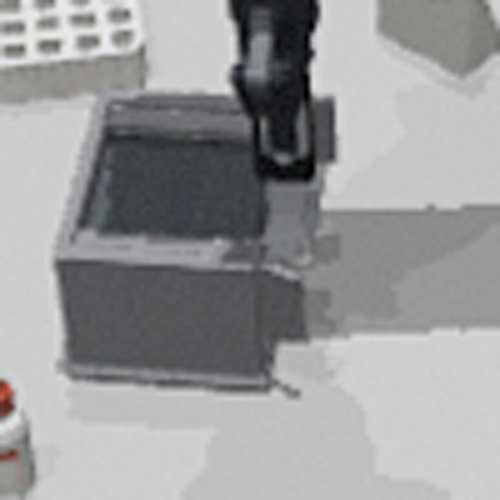

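The plate fills the slot up to the back wall (dark area (85–265, 140–240)), and 10–12 N resistance at the expected depth says it is home. Lower the blade off it.

>>> {"op": "carry_out", "data": {
  "moves": [
    {"claw": 0,"travel": [1,0,0.2],"twist": 0},
    {"claw": 0,"travel": [2.5,0,0.2],"twist": 0},
    {"claw": 0,"travel": [4.5,0,0.2],"twist": 0},
    {"claw": 0,"travel": [6.5,0,0.2],"twist": 0},
    {"claw": 0,"travel": [8,0,0.2],"twist": 0}
  ]
}}

```text
t: 15.38
tool_pos: [542.1, -250.1, 117.5]
tool_rot: [0.032, 1.597, -0.048]
contact_force: [-5.6, -0.2, 1.2]
grip_width: 10.9
```

```bash
python3 - <<'E'
from h import *
rs,ws=grab("side"); r,w=grab("top"); go(442,-244.9,117.6,87.1)
for n,R,W in(("top",r,w),("side",rs,ws)):
    x,y,z=np.moveaxis(W,-1,0)
    m=(abs(x-600)<30)&(abs(y+(249 if n=="side" else 235))<(25 if n=="side" else 15)); q=z[m&(z>20)&(z<90)]; print(n,m.sum(),np.percentile(q,[5,25,50,75,95]).round(1))
E
```

```text
now [ 542.1 -250.1  117.3] yaw 87.12 tilt [-0.0105 -0.0263] F [-4.4 -0.2 -0.9] g 11.2 t 15.47 -> travel [ 2.400e+00  1.000e-01 -1.002e+02] twist 0.0
top 395 [64.7 67.4 68.7 70.3 72.5]
side 624 [64.2 65.9 67.4 68.8 70.6]
```

Plate top reads ~68 mm = resting on the ledges (62+6). Draw the lifter out.

>>> {"op": "carry_out", "data": {
  "moves": [
    {"claw": 0,"travel": [0,0,-5],"twist": 0},
    {"claw": 0,"travel": [0.3,0,-15],"twist": 0},
    {"claw": 0,"travel": [0.8,0,-30],"twist": 0},
    {"claw": 0,"travel": [1.2,0,-50],"twist": 0},
    {"claw": 0,"travel": [1.7,0,-72],"twist": 0}
  ]
}}

```text
t: 16.1
tool_pos: [468.9, -246.4, 117.6]
tool_rot: [0.032, 1.597, -0.048]
contact_force: [0.6, -0.0, -1.3]
grip_width: 10.8
```

>>> {"op": "carry_out", "data": {
  "moves": [
    {"claw": 0,"travel": [0.5,0,-20],"twist": 0},
    {"claw": 0,"travel": [0.9,0,-40],"twist": 0},
    {"claw": 0,"travel": [1.3,0,-56],"twist": 0},
    {"claw": 0,"travel": [1.5,0,-65],"twist": 0},
    {"claw": 0,"travel": [1.5,0,-65],"twist": 0}
  ]
}}

```text
t: 16.73
tool_pos: [403.6, -243.4, 118.0]
tool_rot: [0.032, 1.597, -0.048]
contact_force: [0.8, -0.0, -1.8]
grip_width: 10.5
```

```bash
python3 - <<'E'
from h import *
rs,ws=grab("side"); r,w=grab("top"); go(440,-150,70,90)
# plate & rack in rack frame from both cameras
for n,RG,W,c in(("top",r,w,(597.9-1,-251.8-1.7)),("side",rs,ws,(597.9+1,-251.8+1.7))):
    s=np.radians(-2.9); L=np.array([[np.cos(s),np.sin(s)],[-np.sin(s),np.cos(s)]])
    q=(W[...,:2]-c)@L.T; z=W[...,2]; g=RG.mean(-1)
    for yy in(-20,-10,0,10,20):
        m=(abs(q[...,1]-yy)<3)&(abs(q[...,0])<75); i=np.argsort(q[m][:,0]); xs=q[m][i,0]; zs=z[m][i]; 
        k=(zs>62)&(zs<75); print(n,yy,"plate x",xs[k].min().round(1) if k.any() else None,xs[k].max().round(1) if k.any() else None,"wall top x",xs[zs>80].min().round(1) if (zs>80).any() else None, end=" ; ")
    print()
a=cv2.resize(r[130:290,300:460],(400,400),interpolation=cv2.INTER_CUBIC); b=cv2.resize(rs[150:280,220:350],(400,400),interpolation=cv2.INTER_CUBIC)
cv2.imwrite("pics/c9.png",np.hstack([a,b])[...,::-1])
E
```

```text
now [ 404.7 -243.2  118. ] yaw 87.11 tilt [-0.0107 -0.025 ] F [-0.2 -0.7 -2.2] g 11.0 t 16.82 -> travel [46.2 95.4 31.7] twist -2.9
top -20 plate x -43.1 47.6 wall top x 45.9 ; top -10 plate x -43.9 46.7 wall top x 46.3 ; top 0 plate x -42.0 47.9 wall top x 46.0 ; top 10 plate x -42.5 48.0 wall top x 46.3 ; top 20 plate x -43.9 46.8 wall top x 46.5 ; 
side -20 plate x -43.2 45.6 wall top x 46.7 ; side -10 plate x -41.8 46.6 wall top x 46.8 ; side 0 plate x -43.7 47.0 wall top x 47.7 ; side 10 plate x -42.4 46.9 wall top x 45.7 ; side 20 plate x -41.0 47.3 wall top x 46.4 ;
```

View pics/c9.png

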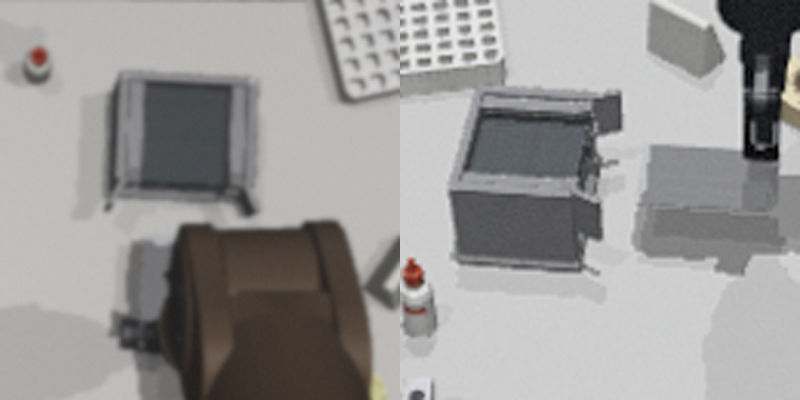

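Plate sits against the back wall (x −43…46 in the rack frame, top 68 mm); the lifter is clear. Set it down on free bench at about (430,−60).

```bash
python3 - <<'E'
from h import *
go(430,-60,95,90); go(430,-60,67,90)
E
```

```text
now [ 404.7 -243.2  118. ] yaw 87.11 tilt [-0.0107 -0.025 ] F [-0.2 -0.7 -2.2] g 11.0 t 16.82 -> travel [ 20.6 184.5  16.6] twist -2.9
now [ 404.7 -243.2  118. ] yaw 87.11 tilt [-0.0107 -0.025 ] F [-0.2 -0.7 -2.2] g 11.0 t 16.82 -> travel [ 48.6 184.8  17.3] twist -2.9
```

>>> {"op": "carry_out", "data": {
  "moves": [
    {"claw": 0,"travel": [2,20,0],"twist": 0},
    {"claw": 0,"travel": [6,60,4],"twist": -1},
    {"claw": 0,"travel": [12,105,8],"twist": -2},
    {"claw": 0,"travel": [17,150,13],"twist": -2.9},
    {"claw": 0,"travel": [20,184,17],"twist": -2.9}
  ]
}}

```text
t: 17.45
tool_pos: [431.4, -58.1, 95.6]
tool_rot: [-0.008, 1.595, -0.005]
contact_force: [0.7, -0.4, -0.9]
grip_width: 10.9
```

```bash
python3 - <<'E'
from h import *
go(430,-60,66,90)
E
```

```text
now [431.4 -58.1  95.6] yaw 90.12 tilt [-0.0085 -0.0246] F [ 0.7 -0.4 -0.9] g 10.9 t 17.45 -> travel [29.6 -1.6 -0.7] twist 0.1
```

>>> {"op": "carry_out", "data": {
  "moves": [
    {"claw": 0,"travel": [10,0,0],"twist": 0},
    {"claw": 0,"travel": [20,0,0],"twist": 0},
    {"claw": 0,"travel": [27,0,0],"twist": 0},
    {"claw": 0,"travel": [29,0,0],"twist": 0},
    {"claw": 0,"travel": [29.5,0,0],"twist": 0}
  ]
}}

```text
t: 18.08
tool_pos: [430.7, -58.8, 66.0]
tool_rot: [-0.008, 1.596, -0.006]
contact_force: [0.4, -1.0, -1.8]
grip_width: 10.9
```

>>> {"op": "carry_out", "data": {
  "moves": [
    {"claw": 0,"travel": [0.5,0,0],"twist": 0},
    {"claw": 0,"travel": [1,0,0],"twist": 0},
    {"claw": 0,"travel": [1.5,0,0],"twist": 0},
    {"claw": 0,"travel": [2,0,0],"twist": 0},
    {"claw": 0,"travel": [2,0,0],"twist": 0}
  ]
}}

```text
t: 18.7
tool_pos: [430.5, -58.9, 64.1]
tool_rot: [-0.008, 1.596, -0.006]
contact_force: [-3.1, -1.4, 5.1]
grip_width: 10.7
```

>>> {"op": "carry_out", "data": {
  "moves": [
    {"claw": 0,"travel": [0.3,0,0],"twist": 0},
    {"claw": 0.2,"travel": [0.3,0,0],"twist": 0},
    {"claw": 0.4,"travel": [0.3,0,0],"twist": 0},
    {"claw": 0.6,"travel": [0.3,0,0],"twist": 0},
    {"claw": 0.6,"travel": [0.3,0,0],"twist": 0}
  ],
  "squeeze": 40
}}

```text
t: 19.32
tool_pos: [430.5, -58.9, 63.8]
tool_rot: [-0.008, 1.596, -0.006]
contact_force: [0.3, 0.3, -0.1]
grip_width: 51.4
```

>>> {"op": "carry_out", "data": {
  "moves": [
    {"claw": 0.6,"travel": [-8,0,0],"twist": 0},
    {"claw": 0.6,"travel": [-25,0,0],"twist": 0},
    {"claw": 0.6,"travel": [-60,0,0],"twist": 0},
    {"claw": 0.6,"travel": [-100,0,0],"twist": 0},
    {"claw": 0.6,"travel": [-140,0,0],"twist": 0}
  ]
}}

```text
t: 19.95
tool_pos: [433.9, -57.2, 206.2]
tool_rot: [-0.008, 1.595, -0.005]
contact_force: [0.9, 0.5, 0.0]
grip_width: 51.4
```

```bash
python3 - <<'E'
from h import *
r0,w0=load("top")
rs,ws=grab("side"); r,w=grab("top"); go(430,-60,66,90); save("c10",rs,(180,120,400,340),2.7)
x,y,z=np.moveaxis(ws,-1,0); g=rs.mean(-1)
fit(ws,(abs(x-430)<50)&(abs(y+58)<40)&(z>50)&(z<99)&(g<80),"grip")
for lo in range(450,540,10):
    m=(x>lo)&(x<lo+10)&(abs(y+58)<25); print(lo,np.nanmedian(z[m]).round(1),end=" ")
m=(abs(x-600)<30)&(abs(y+249)<25); print("\nplate top z",np.nanmedian(z[m]).round(1))
E
```

```text
now [436.4 -56.9 208.4] yaw 90.09 tilt [-0.0099 -0.0177] F [-0.4 -1.  -0.9] g 51.3 t 20.05 -> travel [142.5  -1.6  -3.9] twist 0.1
grip 199 c [433.9 -55.8] dxy [28.  16.1] yaw -4.27 z [53.4 79.4 97.2]
450 603.3 460 598.5 470 460.8 480 571.9 490 560.8 500 1.9 510 1.5 520 1.6 530 -0.3 
plate top z 67.5
```

View pics/c10.png

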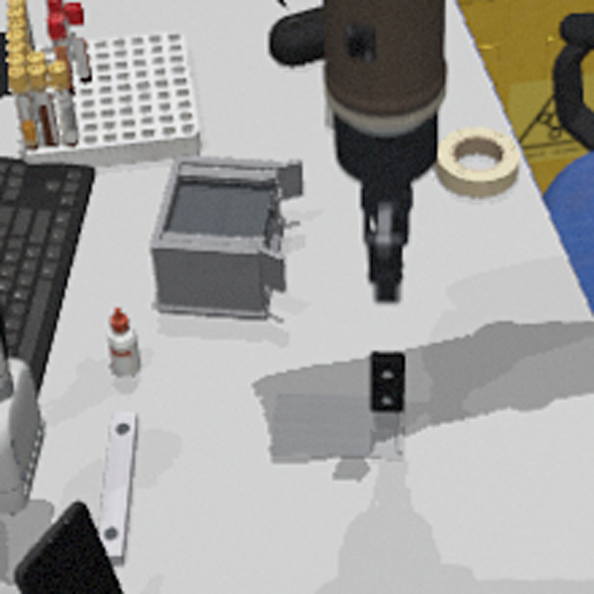

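The lifter stands flat on its blade (grip (387,380), blade tip z ≈ 1.5 mm). The plate is in the rack (220,205), and the dropper (122,345) and tape (480,160) are in place. The timer is hidden behind the wrist, so I check it numerically in the top view, then hand in.

```bash
python3 - <<'E'
from h import *
r,w=load("top"); r0=cv2.imread("pics/top0.png")[...,::-1]
for n,(u0,v0,u1,v1) in {"timer":(440,218,480,256),"tape":(414,268,460,312),"dropper":(305,145,327,168)}.items():
    print(n,np.abs(r[v0:v1,u0:u1].astype(int)-r0[v0:v1,u0:u1]).mean().round(1))
    a=r[v0:v1,u0:u1].mean(-1).astype(np.float32);b=r0[v0:v1,u0:u1].mean(-1).astype(np.float32)
    print("  shift px",cv2.phaseCorrelate(b,a))
manip.sign_off()
E
```

```text
timer 17.3
  shift px ((0.16101481294672837, -0.008176525309266935), 0.9871647483110428)
tape 18.3
  shift px ((0.032414958738318234, 0.5463504118564728), 1.0100830126691747)
dropper 16.5
  shift px ((-0.0070369942147667786, 0.011718644134278478), 0.9845616310420964)
the job is handed in; nothing more can be done
```

I took the steel lifter by its grip and worked its blade under the plate against the stop bar. I carried the plate to the rack, slid it into the upper slot and lowered it onto the ledges. Then I drew the lifter out and stood it on the bench at about (430, −58). I handed the job in at about 20 s of the 67 s allowed.

**Plate:** after the lifter was out, its top read about 67.5 mm; on the ledges it should be 68 mm. In the rack frame it ran from about −43 to +46 mm, against the back wall, and both cameras agreed on this. While I pushed it home the lifter met 10–12 N of resistance at the expected depth.

**Lifter:** it stood upright on its blade after release, with the visible front part of the blade reading 1.5–2 mm above the bench. The gripper was open and clear of it. The green look-alike was never touched.

**Bystanders:** comparing the top view before and after, the dropper bottle and timer shifted by 0.2 pixel or less. The tape roll read 0.5 pixel (about 1 mm), which I put down to shading because the arm never went near it.

**Disagreements:**
- The two cameras differ by 3–5 mm in y. I used their mean, and the robot's own position at the grasp supported that.
- The gripper leaned about 1.4° nose-down while carrying the plate. This caused no trouble in the slot.

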